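# Clear the long torches from the charging dock

## Robot

A 6-joint arm with a two-finger parallel gripper is mounted at the origin on the work surface. World frame = base frame: x ahead of the robot, y to its left, z up, the work surface at z = 0. Lengths are in mm, angles in rad, forces in N, time in s.
With the tool pointing down it reaches from about 375 to 975 mm from the base axis. Payload 3.8 kg.
Tool frame: the origin (TCP) lies on the centre line of the jaws, within the pads' length; the fingertips stand 22 mm ahead of it and the grasp point (between the pads) lies 3 mm ahead of it; x points along the fingers, z is the direction in which the jaws open and shut, and the axes are right-handed (so a half turn about x gives the same grasp; the last joint's range is limited). The gripper opens to 85 mm and grips with 20 to 120 N. Pads are 22 mm wide; open, the fingers measure 114 mm over their backs; the gripper's body (76 mm by 85 mm) begins 54 mm behind the grasp point. The pads swing forward as they close: fully open they stand 13 mm farther back than shut.
Start: joints at [-1.174, 0.264, 1.604, -0, 1.274, -0.037], TCP at [283.711, -612.475, 253.28] pointing down, gripper open.
Joint ranges: [-2.63, 2.63], [-0.94, 2.18], [0.31, 2.57], [-1.31, 4.45], [0, 2.66], [-2.55, 2.55]. Speed limits (rad/s): [2.57, 2.57, 3.14, 3.14, 3.14, 3.14].

## Interface

Orientations are given as a unit quaternion [w, x, y, z].
In Python, from bench import env gives the robot as it stands.
- The arm moves only by the tool carry_out, never from a script. Its argument "deltas" is text: rows parted by semicolons, each of 7 numbers parted by spaces: the opening, from -1 (shut) to 1 (fully open), so that 0 is half open, then the shift along the tool's x, y, z each as a share of 0.4 m, from -1 to 1, then the turn, a rotation vector about the tool's x, y, z each as a share of 0.08 rad, from -1 to 1. A call has exactly 5 rows; each row shifts and turns the commanded pose from where the row before left it, along the tool's axes as they then stand; what a row does not reach is not made up. A row lasts 1/12 s, in which the tool goes at most 41.7 mm and 7.16 degrees, less where a joint would pass 70% of its speed; a pose out of reach is approached as far as the arm can. A call with a number of a shift or a turn outside -1 to 1 is refused whole. A call with a gripper value outside its range is refused whole. The fingers move at their own pace and stop on an object; "force" is the grip in N (left out, the last holds). Time passes only in rows, so rows that do not move let the fingers close, or fill a call up. It gives the time, the measured TCP pose, the force and the opening at its end, in the units of the state.
- env.get_state(): the state, without advancing time (a new reading comes with each control period).
- env.get_image(name): name is "scene" or "top" or "wrist"; returns (picture, depth): 400x640x3 uint8, red, green, blue; 400x640 float32, mm along the optical axis (not along the pixel's ray), 0 where there is no reading.
- env.camera_params(name): a dict with "mtx" (3x3 intrinsics, pixels), "distortion" ([k1, k2, p1, p2, k3] as OpenCV has them; the pictures are not rectified), "position" and "attitude" of the camera in the world; the wrist camera has in their place "mount" (4x4, takes a point from camera to tool coordinates, whose origin is the TCP and whose axes are the tool frame's). Camera axes: x right, y down, z forward; pixel columns grow to the right and rows downward; lengths in mm; the calibration is good to about 2 mm. A picture is of the moment at which its call begins: read the wrist's pose just before it. camera_params takes no time and is no camera call.
- env.finish_job(): hands the job in, once; it reports no verdict.
Trained networks look in the newest picture that a camera, given by its name, has taken for a name from the list of things; names that differ only in an ending like _2 or _b are one class to them, and where a whole thing is asked for, a point or a joint stands for the part that bears it (a point fixed in the world has none). Each returns a list of dicts, best first, with "conf" (0 to 1); they miss things now and then, are a little off and sometimes report something else, mostly with a low value. They report only what shows in the picture. A call takes as long as a camera call. They do not tell look-alikes from the thing itself.
- env.outline_of(camera, target): "mask" (400x640 bool, what is visible of it) and "extent" ([left, top, width, height] in pixels, round what is visible of it).
The state is a dict: "clock": time; "joint_positions": joint angles; "joint_velocities": joint speeds; "joint_efforts": joint torques, N m; "eef_pos": TCP position; "orientation": TCP orientation; "wrist_force": force on the tool from outside, world axes, zero at the start; "wrist_torque": the same for the moment, N m; "gripper_width": finger opening in mm.
Only numpy, scipy, OpenCV 4.12 (cv2) and the standard library are available. Lean on these libraries where they do the work, as an engineer would, in place of code of your own. Each camera call takes 0.05 s, during which the arm holds its last target. There are 200 camera calls.

## Task

Switch the charging dock off by pressing its long stop bar fully down near the middle, so that both ends go down evenly, holding it down for well over a second, and let it come up; then pull the long torches up out of their spring clips and lay them, with any long torch lying on the table, flat on the floor of the white tray. When all the long torches are in the tray, press the stop bar evenly fully down again for as long to switch the dock back on, and let it come up. Leave the short torches out of it, the one in its clips and the other on the table, and do not disturb the other things.

Things in the scene. Friction and masses are not known exactly. Their poses are not given: they have to be found in the camera images.
- dock: Grey charging dock fixed to the table, 170 mm deep (x), 320 mm wide (y), base 16 mm high; origin under its middle on the table, z up, x pointing away from the stop bar. Five stations at y = -124, -62, 0, 62, 124 mm; each can hold one torch along the dock's x, its axis 55 mm above the table and its middle at x = 0.
- clips (a point): Point 55 mm above the dock's origin, in the middle of the stations. At each station two C-shaped spring clips, open at the top, 12 mm wide, centred 30 mm either side of the torch's middle, lips rising to 74 mm above the table. Between them fingers have room above the base. A torch is pulled out straight up: the clips resist with about 8 to 15 N, then snap open.
- stop_bar (a joint): Swing of the stop bar on the hinge along its rear edge, rad: 0 up (rest), 0.30 fully down. The bar springs back by itself; at its front part about 2 N begins to move it and about 7 N takes it fully down (the tip goes down about 10 mm at the point bar_mid).
- bar_rock (a joint): Sideways rocking of the stop bar about its middle, rad: 0 even, plus or minus 0.12 at most; positive when the end at the dock's +y is the higher. Sprung (5 N m per rad): it rocks when pressed away from the middle of its length.
- bar_mid (a point): Middle of the top face of the stop bar, where to press: a flat aluminium bar 300 mm long along the dock's y, 44 mm deep and 8 mm thick along the dock's front (towards the robot), top 46 mm above the table when up. This point lies 32 mm in front of the bar's hinge.
- tray_in (a point): Middle of the inner floor of the shallow white tray fixed on the table; floor 5 mm above the table, inside 200 mm along its x by 300 mm along its y; rim 22 mm above the table, walls 5 mm thick.
- long1_c (a point): A plain aluminium torch 150 mm long and 26 mm in diameter, with a square 28 mm collar 10 mm long ending 3 mm from its head end, so that it does not roll. About 160 g. At the start it is held in one of the dock's five stations. May be absent. This point is the middle of its axis (half-way along and half-way up); x runs along the torch to its head.
- long2_c (a point): A plain aluminium torch 150 mm long and 26 mm in diameter, with a square 28 mm collar 10 mm long ending 3 mm from its head end, so that it does not roll. About 160 g. At the start it is held in one of the dock's five stations. May be absent. This point is the middle of its axis (half-way along and half-way up); x runs along the torch to its head.
- long3_c (a point): A plain aluminium torch 150 mm long and 26 mm in diameter, with a square 28 mm collar 10 mm long ending 3 mm from its head end, so that it does not roll. About 160 g. At the start it is held in one of the dock's five stations. May be absent. This point is the middle of its axis (half-way along and half-way up); x runs along the torch to its head.
- long4_c (a point): A plain aluminium torch 150 mm long and 26 mm in diameter, with a square 28 mm collar 10 mm long ending 3 mm from its head end, so that it does not roll. About 160 g. At the start it is held in one of the dock's five stations. May be absent. This point is the middle of its axis (half-way along and half-way up); x runs along the torch to its head.
- long5_c (a point): A plain aluminium torch 150 mm long and 26 mm in diameter, with a square 28 mm collar 10 mm long ending 3 mm from its head end, so that it does not roll. About 160 g. At the start it lies loose on the table between the dock and the tray. May be absent. This point is the middle of its axis (half-way along and half-way up); x runs along the torch to its head.
- short1_c (a point): A plain aluminium torch 100 mm long and 26 mm in diameter, with a square 28 mm collar 10 mm long ending 3 mm from its head end, so that it does not roll. About 110 g. At the start it is held in one of the dock's five stations. A short look-alike, not wanted. This point is the middle of its axis (half-way along and half-way up); x runs along the torch to its head.
- short2_c (a point): A plain aluminium torch 100 mm long and 26 mm in diameter, with a square 28 mm collar 10 mm long ending 3 mm from its head end, so that it does not roll. About 110 g. At the start it lies loose on the table between the dock and the tray. A short look-alike, not wanted. This point is the middle of its axis (half-way along and half-way up); x runs along the torch to its head.
- dropper: Bystander: a small white dropper bottle, 36 mm across and 75 mm tall, standing beyond the work; origin at the middle of its underside.
- beaker: Bystander: a glass beaker, 70 mm across and 90 mm tall, standing beyond the work; origin at the middle of its underside.
- goggles: Bystander: a pair of clear safety goggles, 150 mm wide and 45 mm high, lying beyond the dock; origin at the middle of its underside.
Not all that is in view belongs to the job. What is shaped like the part that bears long1_c but purple is not meant.

How it is judged (in metres and radians):
On the way, in this order (a step that is already met when the one before it is completed fails the run):
1. the stop bar is pressed fully down evenly (swing over 0.24 rad, rocking under 0.04 rad) while the long torches of the dock are still in their clips (value of joint stop_bar above 0.24 rad and value of joint bar_rock between -0.04 and 0.04 rad and distance of each of long1_c, long2_c, long3_c, long4_c from where it was at the start of the episode below 0.02 m), for 1 s.
2. the bar is up again and every long torch lies flat and at rest on the tray's floor (value of joint stop_bar below 0.05 rad and x of long1_c in the frame of tray_in between -0.095 and 0.095 m and y of long1_c in the frame of tray_in between -0.145 and 0.145 m and z of each of long1_c, long2_c, long3_c, long4_c, long5_c in the frame of tray_in below 0.024 m and angle between long1_c's own x axis and vertical between 1.45 and 1.69 rad and linear speed of each of long1, long2, long3, long4, long5 below 0.03 m/s and x of long2_c in the frame of tray_in between -0.095 and 0.095 m and y of long2_c in the frame of tray_in between -0.145 and 0.145 m and angle between long2_c's own x axis and vertical between 1.45 and 1.69 rad and x of long3_c in the frame of tray_in between -0.095 and 0.095 m and y of long3_c in the frame of tray_in between -0.145 and 0.145 m and angle between long3_c's own x axis and vertical between 1.45 and 1.69 rad and x of long4_c in the frame of tray_in between -0.095 and 0.095 m and y of long4_c in the frame of tray_in between -0.145 and 0.145 m and angle between long4_c's own x axis and vertical between 1.45 and 1.69 rad and x of long5_c in the frame of tray_in between -0.095 and 0.095 m and y of long5_c in the frame of tray_in between -0.145 and 0.145 m and angle between long5_c's own x axis and vertical between 1.45 and 1.69 rad), for 0.3 s.
3. the stop bar is pressed fully down evenly again, with every long torch in the tray (value of joint stop_bar above 0.24 rad and value of joint bar_rock between -0.04 and 0.04 rad and x of long1_c in the frame of tray_in between -0.095 and 0.095 m and y of long1_c in the frame of tray_in between -0.145 and 0.145 m and z of each of long1_c, long2_c, long3_c, long4_c, long5_c in the frame of tray_in below 0.024 m and angle between long1_c's own x axis and vertical between 1.45 and 1.69 rad and x of long2_c in the frame of tray_in between -0.095 and 0.095 m and y of long2_c in the frame of tray_in between -0.145 and 0.145 m and angle between long2_c's own x axis and vertical between 1.45 and 1.69 rad and x of long3_c in the frame of tray_in between -0.095 and 0.095 m and y of long3_c in the frame of tray_in between -0.145 and 0.145 m and angle between long3_c's own x axis and vertical between 1.45 and 1.69 rad and x of long4_c in the frame of tray_in between -0.095 and 0.095 m and y of long4_c in the frame of tray_in between -0.145 and 0.145 m and angle between long4_c's own x axis and vertical between 1.45 and 1.69 rad and x of long5_c in the frame of tray_in between -0.095 and 0.095 m and y of long5_c in the frame of tray_in between -0.145 and 0.145 m and angle between long5_c's own x axis and vertical between 1.45 and 1.69 rad), for 1 s.
At the end, for the whole second after the job is handed in: The bar is up (under 0.05 rad); every long torch rests in the tray, its middle inside the walls and under 24 mm above the floor, its axis level within 0.12 rad; the clipped short torch is within 20 mm of its start; the loose short one lies on the table outside the tray (all of step 2 and height (world z) of short2_c below 0.03 m and horizontal distance between short2_c and tray_in above 0.12 m and distance of short1_c from where it was at the start of the episode below 0.02 m); the robot touches nothing.
It fails at once if the short torch is pulled out of its clips (moved over 20 mm) (distance of short1_c from where it was at the start of the episode above 0.02 m).
It fails at once if the dropper is shifted over 40 mm or tipped over (distance of dropper from where it was at the start of the episode above 0.04 m or angle between dropper's own z axis and vertical above 0.5 rad).
It fails at once if the beaker is shifted over 40 mm or tipped over (distance of beaker from where it was at the start of the episode above 0.04 m or angle between beaker's own z axis and vertical above 0.5 rad).
It fails at once if the goggles is shifted over 40 mm or tipped over (distance of goggles from where it was at the start of the episode above 0.04 m or angle between goggles's own z axis and vertical above 0.5 rad).
Of long1, long2, long3, long4, long5 only 3 to 5 are there at a start; the rules pass over those that are not, and their reading is None.
At some moment in a run one of long5, short2 may be knocked a few centimetres aside while the robot is not near it.
Once in a run the grip may slacken for a moment while it holds something.
It also fails if it takes over 210 s, if anything falls off the work surface, if the arm or the gripper's body presses on something with over 40 N, if the wrist force passes 120 N, or if a joint passes its speed limit or range.

## Working session

There is one attempt and no reset: what is moved stays moved. The work goes in short steps, Python scripts to look and compute and a tool call to move; the robot and the scene stay as the last step left them, time stands still between calls to the robot, and variables do not carry over. Pictures are saved under pics/ and viewed, about 12 in all and at most 16, crops included, and the job is handed in when it is done.

Besides the shell and the picture viewer there is one more tool, called after ">>>" as name(argument=value, ...), one argument or row to a line, values as JSON. carry_out: Moves the arm, as the interface text tells. Its arguments: {"type":"object","properties":{"deltas":{"type":"string"},"force":{"type":"number"}},"required":["deltas"]}

```bash
ls; mkdir -p pics; python3 - <<'E'
from bench import env
import cv2,numpy as np
s=env.get_state()
for k,v in s.items(): print(k,np.round(v,3))
for c in ["scene","top","wrist"]:
    p=env.camera_params(c); print(c,{k:np.round(v,4).tolist() for k,v in p.items()})
for c in ["scene","top"]:
    im,d=env.get_image(c); cv2.imwrite(f"pics/{c}0.png",im[:,:,::-1]); np.save(f"pics/{c}0d.npy",d)
E
```

```text
pics
clock 0.0
joint_positions [-1.174  0.265  1.605  0.     1.274 -0.037]
joint_velocities [ 0.     0.001 -0.002 -0.001  0.    -0.001]
joint_efforts [ 1.0000e-03 -5.1510e+01 -3.6732e+01 -0.0000e+00  1.3000e-02 -0.0000e+00]
eef_pos [ 283.468 -611.818  251.942]
orientation [ 0.595  0.381  0.597 -0.38 ]
wrist_force [-0.182  0.416 -0.485]
wrist_torque [-0.043 -0.001 -0.046]
gripper_width 85.377
scene {'mtx': [[474.353, 0.0, 328.296], [0.0, 474.353, 197.1654], [0.0, 0.0, 1.0]], 'distortion': [-0.0944, 0.0, 0.0, 0.0, 0.0], 'position': [1005.8778, -468.5236, 977.4328], 'attitude': [-0.3033, 0.8774, 0.3522, -0.1188]}
top {'mtx': [[383.6847, 0.0, 320.4894], [0.0, 383.6847, 203.6096], [0.0, 0.0, 1.0]], 'distortion': [0.0173, 0.0, 0.0, 0.0, 0.0], 'position': [368.4343, 61.9987, 1283.0564], 'attitude': [0.0361, -0.701, 0.71, -0.0568]}
wrist {'mtx': [[309.9894, 0.0, 319.5551], [0.0, 309.9894, 195.7055], [0.0, 0.0, 1.0]], 'distortion': [-0.0419, 0.0, 0.0, 0.0, 0.0], 'mount': [[0.0004, -0.3066, 0.9518, -120.5888], [-0.0002, -0.9518, -0.3066, 76.8224], [1.0, -0.0, -0.0004, -0.9992], [0.0, 0.0, 0.0, 1.0]]}
```

View pics/top0.png

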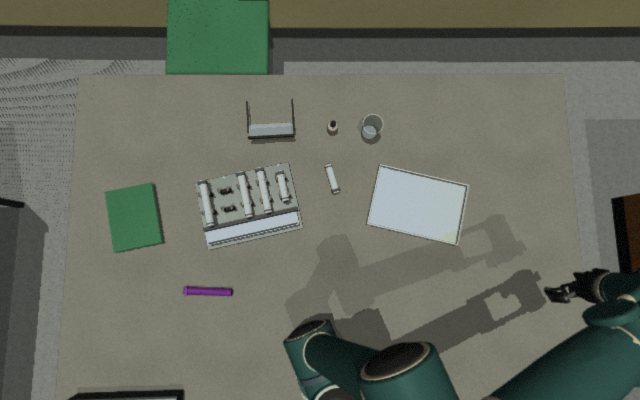

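View pics/scene0.png

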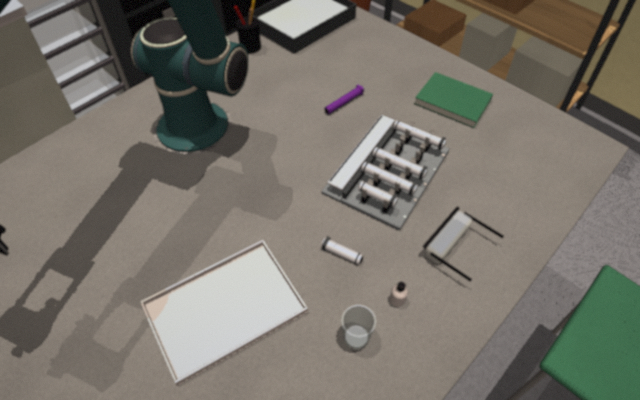

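The top view shows the dock at about (250,205), with torches at columns 205, 244, 263 and 283 and an empty station near 228. The tray is at (418,205), a loose torch at (332,178), and the purple decoy at (208,291). Next I'll measure them.

```bash
cat > h.py <<'E'
from bench import env
import cv2,numpy as np
from scipy.spatial.transform import Rotation as R
def rot(q): return R.from_quat([q[1],q[2],q[3],q[0]]).as_matrix()
def pose():
    s=env.get_state(); return rot(s["orientation"]),np.array(s["eef_pos"]),s
def cam(c):
    p=env.camera_params(c); K=np.array(p["mtx"]);D=np.array(p["distortion"])
    if "mount" in p:
        Rt,t,_=pose(); M=np.array(p["mount"]); return K,D,Rt@M[:3,:3],Rt@M[:3,3]+t
    return K,D,rot(p["attitude"]),np.array(p["position"])
def rays(C,px):
    K,D,Rc,t=C; u=cv2.undistortPoints(np.float64(px).reshape(-1,1,2),K,D).reshape(-1,2)
    return np.c_[u,np.ones(len(u))]@Rc.T
def at_z(C,px,z):
    r=rays(C,px); return C[3]+r*((z-C[3][2])/r[:,2:])
def depth_pts(C,px,d):   # px Nx2 (col,row)
    px=np.asarray(px); return C[3]+rays(C,px)*d[px[:,1].astype(int),px[:,0].astype(int)][:,None]
def proj(C,P):
    K,D,Rc,t=C; return cv2.projectPoints((np.float64(P).reshape(-1,3)-t)@Rc,np.zeros(3),np.zeros(3),K,D)[0].reshape(-1,2)
def mpts(C,m,d):
    v,u=np.nonzero(m&(d>0)); return depth_pts(C,np.c_[u,v],d)
def rect(P):
    (c,s,a)=cv2.minAreaRect(np.float32(P[:,:2])); return np.round(c,1),np.round(s,1),round(a,1)
E
python3 - <<'E'
from h import *
np.set_printoptions(suppress=True,precision=1)
for c in ["top","scene"]:
    C=cam(c); im,d=env.get_image(c)
    g=mpts(C,np.ones_like(d,bool),d); g=g[(abs(g[:,0]-500)<300)&(abs(g[:,1])<400)]
    print(c,"table z",np.median(g[:,2]))
    for n in ["long1_c","short1_c","long5_c","short2_c","dock","stop_bar","tray_in","dropper","beaker","goggles"]:
        for o in env.outline_of(c,n):
            P=mpts(C,o["mask"],d)
            if len(P)<5: continue
            z=np.median(P[:,2]); print(n,round(o["conf"],2),o["extent"],"z",round(z,1),*rect(P[abs(P[:,2]-z)<12 if n!="dock" else slice(None)]))
E
```

```text
top table z 2.4682760072001884
long1_c 0.82 [184.5, 287.3, 48.3, 7.1] z 24.4 [258.5 387.8] [153.8  25.3] 86.4
long1_c 0.78 [196.5, 180.6, 19.1, 47.4] z 65.9 [535.8 388.5] [151.7  25.9] 12.0
long1_c 0.32 [368.0, 161.9, 98.8, 84.5] z 5.4 [ 533.5 -306.6] [320.1 218.2] 76.1
short1_c 0.6 [274.5, 171.5, 15.8, 30.4] z 66.7 [588.3 146.9] [101.1  24.6] 10.4
long5_c 0.68 [244.7, 103.5, 52.8, 37.1] z 44.2 [815.5 189.2] [122.4 156. ] 2.7
long5_c 0.15 [327.0, 121.7, 11.8, 14.0] z 48.3 [790.4 -17.6] [34.6 28.4] 80.9
short2_c 0.69 [325.3, 165.4, 16.2, 27.5] z 24.6 [622.  -15.5] [103.5  25.2] 15.4
dock 0.69 [238.3, 171.2, 18.4, 45.1] z 66.6 [562.4 271.4] [150.7  32.2] 11.9
dock 0.67 [194.5, 162.9, 106.3, 85.8] z 18.7 [536.6 265.8] [238.1 329.4] 12.1
stop_bar 0.86 [205.0, 215.2, 93.5, 32.0] z 46.4 [457.2 246. ] [ 45.4 299.9] 12.2
tray_in 0.88 [365.4, 164.0, 103.2, 77.1] z 5.4 [ 529.3 -304.9] [317.5 210.6] 75.9
dropper 0.72 [206.7, 214.7, 91.2, 31.4] z 46.3 [457.1 246. ] [ 45.5 299.9] 12.3
dropper 0.71 [325.1, 166.0, 16.8, 27.1] z 24.2 [621.8 -15.3] [103.2  25.7] 15.6
beaker 0.73 [361.1, 116.0, 20.6, 
[... 500 characters left out ...]
.5, 125.3, 114.1] z 19.0 [528.8 286.3] [238.6 376.6] 12.7
stop_bar 0.68 [328.5, 114.6, 65.0, 78.5] z 46.1 [460.7 246. ] [ 44.9 301.4] 12.0
stop_bar 0.47 [328.3, 116.3, 64.0, 73.0] z 46.2 [461.4 245.9] [ 44.4 301.2] 12.8
tray_in 0.88 [139.2, 243.6, 171.0, 140.6] z 5.0 [ 526.2 -297.9] [320.1 231.2] 76.1
dropper 0.77 [386.8, 281.7, 22.9, 24.0] z 47.5 [795.9 -21. ] [32.3 33.3] 44.2
beaker 0.95 [342.0, 306.1, 35.5, 43.0] z 54.3 [ 787.2 -146.8] [55.9 62.3] 37.2
beaker 0.51 [355.4, 183.4, 44.6, 25.7] z 65.2 [592.8 147.9] [103.7  36.2] 12.1
goggles 0.87 [421.3, 209.3, 83.1, 71.5] z 43.9 [822.5 189.3] [133.5 160.9] 3.2
goggles 0.72 [140.6, 241.8, 167.5, 140.4] z 5.0 [ 527.  -297.8] [320.  230.9] 75.4
```

Three long torches are in the dock at stations +124, 0 and −62, with a short one at −124. The only loose torch measures about 103 mm, so it is the short one and long5 is absent. The purple torch is the decoy. Next is a move planner.

```bash
cat >> h.py <<'E'
def plan(target,yawdeg):
    """tool x down; tool z (jaws) horizontal along yawdeg (mod 180). prints turn about tool x, then shift in tool axes after turning"""
    Rt,t,s=pose(); zc=np.degrees(np.arctan2(Rt[1,2],Rt[0,2]))
    d=(yawdeg-zc+90)%180-90            # world turn about +z ; tool x is down -> tool turn = -d
    Rn=R.from_euler('z',d,degrees=True).as_matrix()@Rt
    sh=Rn.T@(np.array(target)-t)
    print("tcp",np.round(t,1),"zyaw",round(zc,1),"tilt",np.round(Rt[:,0],3),"F",np.round(s["wrist_force"],1),"w",round(s["gripper_width"],1),"t",round(s["clock"],2),"j1,j6",np.round(s["joint_positions"][[0,5]] if isinstance(s["joint_positions"],np.ndarray) else [s["joint_positions"][0],s["joint_positions"][5]],2))
    print("turn x total share",round(np.radians(-d)/.08,2),"then shift share total",np.round(sh/400,4),"rows>=",round(np.linalg.norm(sh)/41.7,1))
E
python3 - <<'E'
from h import *
Rt,t,s=pose(); print(np.round(Rt,3))
plan([440,250,260],102)
plan([540,270,260],102)
E
```

```text
[[ 0.     0.907  0.42 ]
 [-0.     0.42  -0.907]
 [-1.     0.     0.   ]]
tcp [ 283.7 -612.5  253.3] zyaw -65.1 tilt [ 0. -0. -1.] F [ 0.5  0.5 -0.7] w 85.4 t 1.2 j1,j6 [-1.17 -0.04]
turn x total share 2.8 then shift share total [-0.0168  0.8305 -2.0279] rows>= 21.0
tcp [ 283.7 -612.5  253.3] zyaw -65.1 tilt [ 0. -0. -1.] F [ 0.5  0.5 -0.7] w 85.4 t 1.2 j1,j6 [-1.17 -0.04]
turn x total share 2.8 then shift share total [-0.0168  1.0855 -2.0248] rows>= 22.0
```

>>> carry_out(
  deltas="-1 0 0 0 0.93 0 0; -1 0 0 0 0.93 0 0; -1 0 0 0 0.93 0 0; -1 0 0.05 -0.09 0 0 0; -1 0 0.05 -0.09 0 0 0",
)

```text
clock: 1.62
eef_pos: [307.3, -534.2, 252.6]
orientation: [0.549, 0.446, 0.549, -0.446]
wrist_force: [0.6, 1.1, 0.5]
gripper_width: 25.5
```

>>> carry_out(
  deltas="-1 0 0.05 -0.09 0 0 0; -1 0 0.05 -0.09 0 0 0; -1 0 0.05 -0.09 0 0 0; -1 0 0.05 -0.09 0 0 0; -1 0 0.05 -0.09 0 0 0",
)

```text
clock: 2.03
eef_pos: [368.1, -335.0, 253.4]
orientation: [0.55, 0.445, 0.549, -0.445]
wrist_force: [0.3, 0.5, -0.2]
gripper_width: 0.1
```

>>> carry_out(
  deltas="-1 0 0.05 -0.09 0 0 0; -1 0 0.05 -0.09 0 0 0; -1 0 0.05 -0.09 0 0 0; -1 0 0.05 -0.09 0 0 0; -1 0 0.05 -0.09 0 0 0",
)

```text
clock: 2.45
eef_pos: [428.3, -138.0, 253.7]
orientation: [0.55, 0.445, 0.549, -0.445]
wrist_force: [0.2, -0.3, 0.3]
gripper_width: -0.0
```

>>> carry_out(
  deltas="-1 0 0.05 -0.09 0 0 0; -1 0 0.05 -0.09 0 0 0; -1 0 0.05 -0.09 0 0 0; -1 0 0.05 -0.09 0 0 0; -1 0 0.05 -0.09 0 0 0",
)

```text
clock: 2.87
eef_pos: [488.5, 59.2, 253.8]
orientation: [0.55, 0.445, 0.549, -0.444]
wrist_force: [1.5, -0.6, -0.0]
gripper_width: -0.1
```

>>> carry_out(
  deltas="-1 0 0.04 -0.09 0 0 0; -1 0 0.04 -0.09 0 0 0; -1 0 0 -0.09 0 0 0; -1 0 0 -0.09 0 0 0; -1 0 0 0 0 0 0",
)

```text
clock: 3.28
eef_pos: [488.2, 210.1, 253.4]
orientation: [0.55, 0.444, 0.552, -0.443]
wrist_force: [1.4, 0.3, 0.3]
gripper_width: 0.3
```

```bash
cat >> h.py <<'E'
def look(name,targets,zlim=12):
    C=cam("wrist"); im,d=env.get_image("wrist"); cv2.imwrite(f"pics/{name}.png",im[:,:,::-1])
    for n in targets:
        for o in env.outline_of("wrist",n):
            P=mpts(C,o["mask"],d)
            if len(P)<20 or o["conf"]<.3: continue
            z=np.median(P[:,2]); P=P[abs(P[:,2]-z)<zlim]
            # top ridge from the 90th percentile of height
            print(n,round(o["conf"],2),np.round(o["extent"]).astype(int).tolist(),"ztop",round(np.percentile(P[:,2],90),1),*rect(P))
    return C,im,d
E
python3 - <<'E'
from h import *
C,im,d=look("w1",["long1_c","short1_c","stop_bar","dock"])
plan([455,245,90],102)
E
```

```text
long1_c 0.96 [121, 2, 55, 164] ztop 68.3 [534.7 389.1] [153.   28.1] 11.7
long1_c 0.76 [101, 274, 110, 40] ztop 26.7 [256.6 391.5] [146.8  29.6] 86.5
short1_c 0.88 [390, 30, 39, 114] ztop 68.5 [587.  149.8] [102.1  32.3] 12.7
dock 0.81 [115, 2, 321, 209] ztop 17.1 [557.6 267.1] [179.2 319. ] 12.2
tcp [489.6 203.6 253.4] zyaw -78.0 tilt [ 0. -0. -1.] F [-0.2  0.1 -0.2] w -0.0 t 3.53 j1,j6 [0.35 1.71]
turn x total share 0.0 then shift share total [ 0.4083 -0.0632 -0.1194] rows>= 4.1
```

View pics/w1.png

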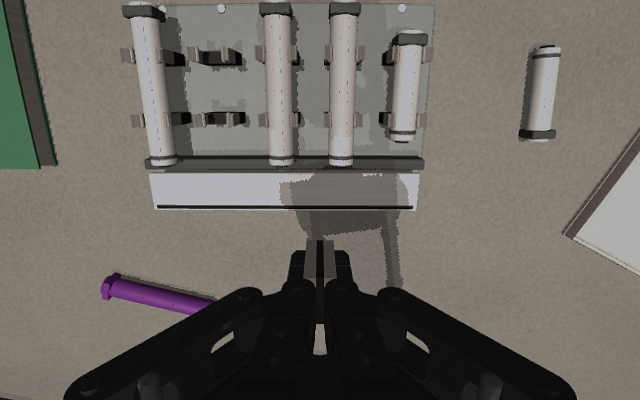

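The close view confirms the choice: long torches at columns 148, 278 and 343, the short one in its clips at 405, the loose short at 540, and the bar at rows 172–208. First press: move over the bar and go down.

>>> carry_out(
  deltas="-1 0 -0.031 -0.06 0 0 0; -1 0.04 -0.031 -0.06 0 0 0; -1 0.09 0 0 0 0 0; -1 0.09 0 0 0 0 0; -1 0.09 0 0 0 0 0",
)

```text
clock: 3.95
eef_pos: [456.1, 245.5, 129.1]
orientation: [0.55, 0.446, 0.549, -0.444]
wrist_force: [-0.0, 0.3, -0.0]
gripper_width: -0.2
```

>>> carry_out(
  deltas="-1 0.09 0 0 0 0 0; -1 0.03 0 0 0 0 0; -1 0.01 0 0 0 0 0; -1 0 0 0 0 0 0; -1 0 0 0 0 0 0",
)

```text
clock: 4.37
eef_pos: [457.0, 246.5, 79.2]
orientation: [0.55, 0.446, 0.549, -0.444]
wrist_force: [0.5, -0.4, 0.7]
gripper_width: -0.1
```

>>> carry_out(
  deltas="-1 0.015 0 0 0 0 0; -1 0.015 0 0 0 0 0; -1 0.015 0 0 0 0 0; -1 0 0 0 0 0 0; -1 0 0 0 0 0 0",
)

```text
clock: 4.78
eef_pos: [456.7, 247.2, 62.3]
orientation: [0.55, 0.446, 0.549, -0.444]
wrist_force: [-4.9, -1.3, 16.0]
gripper_width: -0.5
```

>>> carry_out(
  deltas="-1 0.005 0 0 0 0 0; -1 0 0 0 0 0 0; -1 0 0 0 0 0 0; -1 0 0 0 0 0 0; -1 0 0 0 0 0 0",
)

```text
clock: 5.2
eef_pos: [456.8, 247.3, 62.0]
orientation: [0.55, 0.446, 0.549, -0.444]
wrist_force: [-8.7, -4.3, 27.4]
gripper_width: 0.1
```

```bash
python3 - <<'E'
from h import *
plan([457,246,57],102)
C,im,d=look("w2",["stop_bar"])
K=cam("scene"); im,d=env.get_image("scene"); cv2.imwrite("pics/s2.png",cv2.resize(im[90:230,290:470,::-1],None,fx=4,fy=4))
E
```

```text
tcp [456.8 247.3  62. ] zyaw -77.9 tilt [ 0.003  0.001 -1.   ] F [-8.7 -4.3 27.4] w 0.1 t 5.2 j1,j6 [0.45 1.81]
turn x total share 0.02 then shift share total [ 0.0124 -0.0003  0.0034] rows>= 0.1
stop_bar 0.85 [33, 213, 585, 75] ztop 43.9 [456.3 245.6] [ 45.8 300. ] 12.0
```

View pics/s2.png

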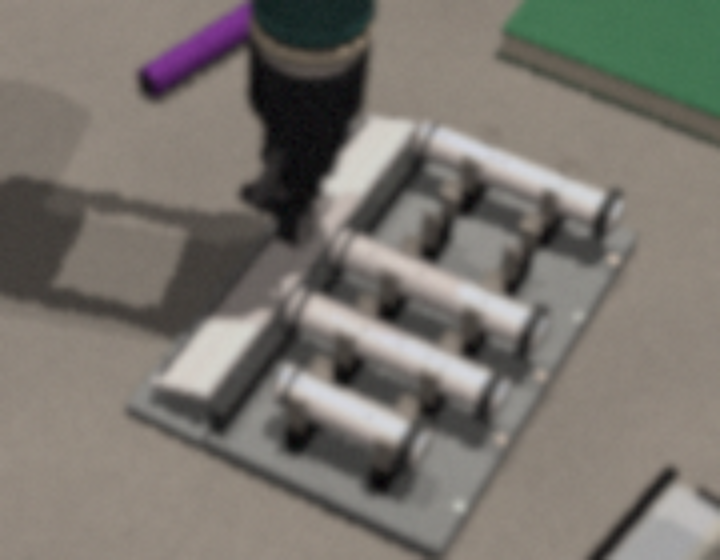

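The tilted bar and rising force say it is at its stop. I'll fit the bar's plane to confirm the swing and rock.

```bash
cat >> h.py <<'E'
def barfit(yaw=12.1):
    C=cam("wrist"); im,d=env.get_image("wrist"); o=env.outline_of("wrist","stop_bar")
    m=cv2.erode(o[0]["mask"].astype(np.uint8),np.ones((5,5)))>0
    P=mpts(C,m,d); c=np.median(P,0); y=np.radians(yaw); Q=P-c
    A=np.c_[Q[:,0]*np.cos(y)+Q[:,1]*np.sin(y),-Q[:,0]*np.sin(y)+Q[:,1]*np.cos(y),np.ones(len(Q))]
    k=np.ones(len(Q),bool)
    for _ in range(5):
        s=np.linalg.lstsq(A[k],Q[k,2],rcond=None)[0]; k=abs(A@s-Q[:,2])<3
    print("swing",round(s[0],3),"rock",round(s[1],3),"n",k.sum(),len(k),"z",c[2].round(1))
E
python3 - <<'E'
from h import *
barfit()
E
```

```text
swing 0.286 rock -0.011 n 30064 30973 z 40.3
```

>>> carry_out(
  deltas="-1 0 0 0 0 0 0; -1 0 0 0 0 0 0; -1 0 0 0 0 0 0; -1 0 0 0 0 0 0; -1 0 0 0 0 0 0",
)

```text
clock: 5.87
eef_pos: [456.9, 247.4, 62.0]
orientation: [0.55, 0.446, 0.549, -0.444]
wrist_force: [-8.6, -3.5, 26.9]
gripper_width: -0.2
```

>>> carry_out(
  deltas="-1 0 0 0 0 0 0; -1 0 0 0 0 0 0; -1 0 0 0 0 0 0; -1 0 0 0 0 0 0; -1 0 0 0 0 0 0",
)

```text
clock: 6.28
eef_pos: [456.8, 247.3, 61.9]
orientation: [0.55, 0.446, 0.549, -0.444]
wrist_force: [-9.3, -5.0, 27.6]
gripper_width: 0.1
```

>>> carry_out(
  deltas="-1 0 0 0 0 0 0; -1 0 0 0 0 0 0; -1 0 0 0 0 0 0; -1 0 0 0 0 0 0; -1 0 0 0 0 0 0",
)

```text
clock: 6.7
eef_pos: [456.9, 247.4, 62.0]
orientation: [0.55, 0.446, 0.549, -0.444]
wrist_force: [-9.0, -3.1, 26.8]
gripper_width: 0.1
```

Pressed evenly (swing about 0.29, rock about −0.01) and held nearly 2 s. Now release and hover above the middle long torch.

>>> carry_out(
  deltas="-1 -0.05 0 0 0 0 0; -1 -0.1 0 0 0 0 0; -1 -0.1 0 0 0 0 0; 0 0 0.09 0 0 0 0; 0 0 0.09 0 0 0 0",
)

```text
clock: 7.12
eef_pos: [528.3, 263.0, 163.7]
orientation: [0.552, 0.448, 0.548, -0.441]
wrist_force: [0.7, 0.3, 0.1]
gripper_width: 22.9
```

>>> carry_out(
  deltas="0 0 0.085 0 0 0 0; 0 0 0 0 0 0 0; 0 0 0 0 0 0 0; 0 0 0 0 0 0 0; 0 0 0 0 0 0 0",
)

```text
clock: 7.53
eef_pos: [557.5, 268.2, 156.8]
orientation: [0.55, 0.444, 0.55, -0.445]
wrist_force: [-0.7, 0.0, 0.5]
gripper_width: 43.0
```

```bash
python3 - <<'E'
from h import *
C,im,d=look("w3",["long1_c","short1_c"])
# ridge of every clipped torch: points 60<z<75
P=mpts(C,np.ones_like(d,bool),d); o=np.array([562,269]); y=np.radians(12.1)
X=(P[:,0]-o[0])*np.cos(y)+(P[:,1]-o[1])*np.sin(y); Y=-(P[:,0]-o[0])*np.sin(y)+(P[:,1]-o[1])*np.cos(y)
for st in [124,0,-62,-124]:
    k=(abs(Y-st)<20)&(abs(X)<95)&(P[:,2]>60)&(P[:,2]<75)
    if k.sum()<30: continue
    t=k&(P[:,2]>np.percentile(P[k,2],60)); a=np.polyfit(X[t],Y[t],1)
    print(st,"n",k.sum(),"x",np.percentile(X[k],[1,99]).round(1),"ymid",np.polyval(a,0).round(1),"slope",a[0].round(3),"top",np.percentile(P[k,2],95).round(1))
b=(P[:,2]<20)&(P[:,2]>12)&(abs(X)<110)&(abs(Y)<170); print("base z",np.median(P[b,2]), "table",np.median(P[P[:,2]<8,2]))
plan([562,269,150],102.1)
E
```

```text
long1_c 0.67 [172, 396, 28, 4] ztop 13.1 [265.7 369. ] [ 8.5 28.1] 0.5
long1_c 0.61 [112, 92, 78, 197] ztop 68.3 [536.6 388.2] [150.1  34. ] 12.5
short1_c 0.64 [458, 127, 63, 136] ztop 68.4 [588.2 147.6] [103.8  33.5] 9.4
short1_c 0.45 [153, 284, 337, 47] ztop 46.8 [455.3 245.2] [ 45.6 299.5] 12.3
124 n 7185 x [-72.2  73.8] ymid 125.0 slope -0.014 top 70.4
0 n 7327 x [-72.1  74. ] ymid -0.3 slope 0.004 top 70.7
-62 n 6688 x [-61.5  74.3] ymid -63.4 slope 0.017 top 70.8
-124 n 5177 x [-47.  51.] ymid -126.4 slope 0.023 top 71.3
base z 15.963276936475495 table -0.009598191592544936
tcp [557.8 268.4 157.3] zyaw -77.9 tilt [-0. -0. -1.] F [ 0.   0.3 -0.2] w 42.9 t 7.68 j1,j6 [0.41 1.77]
turn x total share -0.0 then shift share total [0.0182 0.0106 0.0007] rows>= 0.2
```

View pics/w3.png

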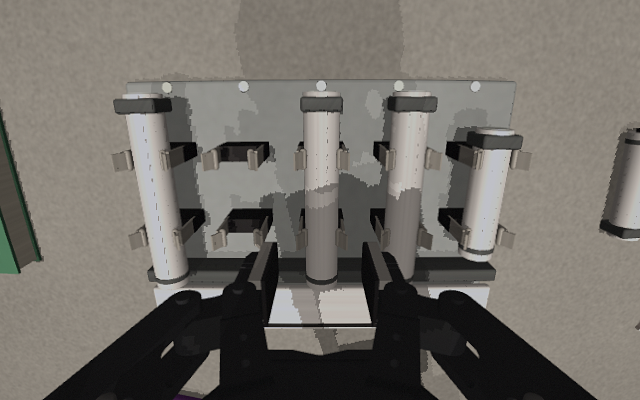

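The view shows the bar is up and all torches are still clipped. The fingers straddle the middle long torch at column 321. Going down to grasp.

>>> carry_out(
  deltas="0 0 0.0105 0 0 0 0; 0 0.08 0 0 0 0 0; 0 0.08 0 0 0 0 0; 0 0.05 0 0 0 0 0; 0 0.038 0 0 0 0 0",
)

```text
clock: 8.1
eef_pos: [561.3, 268.8, 55.6]
orientation: [0.549, 0.444, 0.55, -0.446]
wrist_force: [0.5, -0.7, 0.7]
gripper_width: 42.4
```

>>> carry_out(
  deltas="0 0 0 0 0 0 0; -1 0 0 0 0 0 0; -1 0 0 0 0 0 0; -1 0 0 0 0 0 0; -1 0 0 0 0 0 0",
  force=80,
)

```text
clock: 8.52
eef_pos: [563.3, 269.0, 58.8]
orientation: [0.55, 0.445, 0.549, -0.445]
wrist_force: [-0.1, -3.1, -4.1]
gripper_width: 24.1
```

>>> carry_out(
  deltas="-1 0 0 0 0 0 0; -1 -0.015 0 0 0 0 0; -1 -0.015 0 0 0 0 0; -1 -0.025 0 0 0 0 0; -1 -0.05 0 0 0 0 0",
)

```text
clock: 8.93
eef_pos: [561.8, 269.4, 99.7]
orientation: [0.549, 0.444, 0.55, -0.445]
wrist_force: [-0.4, -0.3, -3.2]
gripper_width: 23.7
```

>>> carry_out(
  deltas="-1 -0.08 0 0 0 0 0; -1 -0.08 0 0 0 0 0; -1 0 0 0 0 0 0; -1 0 0 0 0 0 0; -1 0 0 0 0 0 0",
)

```text
clock: 9.35
eef_pos: [563.3, 270.0, 165.6]
orientation: [0.55, 0.445, 0.55, -0.444]
wrist_force: [-0.8, -0.7, -2.5]
gripper_width: 23.8
```

```bash
python3 - <<'E'
from h import *
C,im,d=look("w4",[])
# tray: fit by interior floor/rim from top & scene
np.set_printoptions(suppress=True,precision=2)
import itertools
for c in ["top","scene"]:
    C=cam(c); im,d=env.get_image(c); o=env.outline_of(c,"tray_in")
    for q in o[:1]: P=mpts(C,q["mask"],d); P=P[P[:,2]>-3]; r=P[P[:,2]>12]; print(c,"all",rect(P),"floor",rect(P[P[:,2]<9]),"rim",rect(r),len(r))
y=np.radians(-14); t=np.array([528,-301])
for yy in (-90,0,90): plan([t[0]-np.sin(y)*yy,t[1]+np.cos(y)*yy,200],-14+90)
E
```

```text
top all (array([ 533.5, -306.9]), array([320.3, 218.1]), 76.1) floor (array([ 533.7, -307. ]), array([320. , 217.8]), 76.1) rim (array([ 530.9, -301. ]), array([310.2, 210.5]), 75.9) 612
scene all (array([ 526.2, -299.5]), array([310.9, 227.5]), 76.4) floor (array([ 525.5, -301.1]), array([308.3, 226.8]), 76.1) rim (array([ 532.4, -300.4]), array([309.8, 214.8]), 76.3) 1447
tcp [561.9 269.  162.3] zyaw -77.9 tilt [-0. -0. -1.] F [ 0.1  0.7 -1.1] w 23.9 t 9.6 j1,j6 [0.41 1.77]
turn x total share 5.69 then shift share total [-0.09  0.26  1.63] rows>= 15.8
tcp [561.9 269.  162.3] zyaw -77.9 tilt [-0. -0. -1.] F [ 0.1  0.7 -1.1] w 23.9 t 9.6 j1,j6 [0.41 1.77]
turn x total share 5.69 then shift share total [-0.09  0.26  1.4 ] rows>= 13.7
tcp [561.9 269.  162.3] zyaw -77.9 tilt [-0. -0. -1.] F [ 0.1  0.7 -1.1] w 23.9 t 9.6 j1,j6 [0.41 1.77]
turn x total share 5.69 then shift share total [-0.09  0.26  1.18] rows>= 11.6
```

View pics/w4.png

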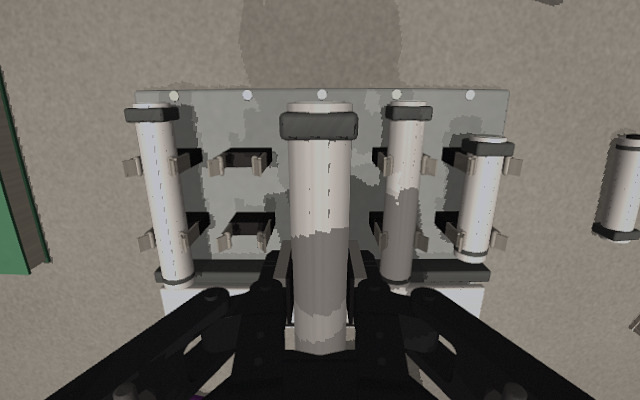

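Held level. The rim fits from both cameras agree on the tray: centre about (531.5,−300.7), yaw −14°. Carrying it to tray y = −85.

>>> carry_out(
  deltas="-1 0 0 0 0.95 0 0; -1 0 0 0 0.95 0 0; -1 0 0 0 0.95 0 0; -1 0 0 0 0.95 0 0; -1 0 0 0 0.95 0 0",
)

```text
clock: 10.02
eef_pos: [562.4, 269.1, 162.8]
orientation: [-0.455, -0.541, -0.455, 0.542]
wrist_force: [0.1, 0.8, -1.7]
gripper_width: 23.4
```

>>> carry_out(
  deltas="-1 0 0 0 0.94 0 0; -1 0 0.016 0.095 0 0 0; -1 0 0.016 0.095 0 0 0; -1 0 0.016 0.095 0 0 0; -1 0 0.016 0.095 0 0 0",
)

```text
clock: 10.43
eef_pos: [550.0, 114.4, 162.9]
orientation: [-0.435, -0.556, -0.436, 0.558]
wrist_force: [0.8, 0.0, -1.1]
gripper_width: 23.2
```

>>> carry_out(
  deltas="-1 0 0.016 0.095 0 0 0; -1 0 0.016 0.095 0 0 0; -1 0 0.016 0.095 0 0 0; -1 0 0.016 0.095 0 0 0; -1 0 0.016 0.095 0 0 0",
)

```text
clock: 10.85
eef_pos: [535.0, -78.0, 163.2]
orientation: [-0.435, -0.557, -0.436, 0.558]
wrist_force: [0.7, 0.2, -2.0]
gripper_width: 23.7
```

>>> carry_out(
  deltas="-1 0 0.016 0.095 0 0 0; -1 0 0.016 0.095 0 0 0; -1 0 0.016 0.095 0 0 0; -1 0 0.016 0.095 0 0 0; -1 0 0.016 0.095 0 0 0",
)

```text
clock: 11.27
eef_pos: [520.0, -270.1, 163.1]
orientation: [-0.435, -0.557, -0.436, 0.557]
wrist_force: [0.3, 0.9, -2.2]
gripper_width: 23.9
```

>>> carry_out(
  deltas="-1 0 0.016 0.095 0 0 0; -1 0 0.016 0.095 0 0 0; -1 0 0.016 0.095 0 0 0; -1 0 0 0 0 0 0; -1 0 0 0 0 0 0",
)

```text
clock: 11.68
eef_pos: [511.1, -385.7, 162.8]
orientation: [-0.434, -0.558, -0.435, 0.558]
wrist_force: [-0.1, -0.1, -2.1]
gripper_width: 24.1
```

```bash
python3 - <<'E'
from h import *
C,im,d=look("w5",["tray_in"])
P=mpts(C,np.ones_like(d,bool),d); r=P[(P[:,2]>16)&(P[:,2]<27)&(abs(P[:,0]-531)<170)&(abs(P[:,1]+300)<200)]; print("rim",rect(r),len(r))
plan([510.9,-383.2,30],-104)
E
```

```text
tray_in 0.67 [29, 59, 379, 235] ztop 6.3 [ 524.3 -294.2] [337.2 228.7] 76.1
rim (array([ 529.2, -302.4]), array([311.9, 210.3]), 76.0) 7228
tcp [ 511.4 -383.   162.8] zyaw -104.1 tilt [-0.002  0.002 -1.   ] F [ 0.4  0.5 -2.8] w 24.0 t 11.78 j1,j6 [-0.68  1.13]
turn x total share -0.01 then shift share total [ 0.3321 -0.0004  0.0013] rows>= 3.2
```

View pics/w5.png

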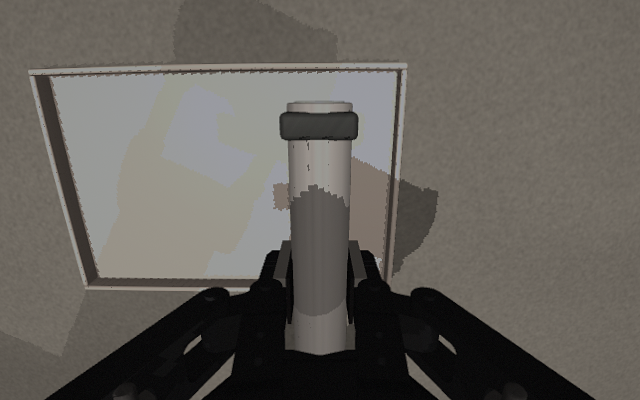

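>>> carry_out(
  deltas="-1 0.09 0 0 0 0 0; -1 0.09 0 0 0 0 0; -1 0.09 0 0 0 0 0; -1 0.05 0 0 0 0 0; -1 0 0 0 0 0 0",
)

```text
clock: 12.2
eef_pos: [508.1, -378.3, 29.4]
orientation: [-0.431, -0.556, -0.44, 0.558]
wrist_force: [-1.5, 0.8, -3.4]
gripper_width: 23.6
```

>>> carry_out(
  deltas="-1 0.005 0 0 0 0 0; -1 0.005 0 0 0 0 0; -1 0.005 0 0 0 0 0; -1 0 0 0 0 0 0; -1 0 0 0 0 0 0",
)

```text
clock: 12.62
eef_pos: [513.1, -384.4, 31.9]
orientation: [0.436, 0.557, 0.434, -0.557]
wrist_force: [-0.2, -0.4, -1.8]
gripper_width: 24.0
```

>>> carry_out(
  deltas="-1 0 0 0 0 0 0; -1 0.006 0 0 0 0 0; -1 0 0 0 0 0 0; -1 0 0 0 0 0 0; -1 0 0 0 0 0 0",
)

```text
clock: 13.03
eef_pos: [511.9, -383.7, 27.6]
orientation: [-0.435, -0.557, -0.435, 0.557]
wrist_force: [-1.1, 0.3, -1.6]
gripper_width: 24.0
```

>>> carry_out(
  deltas="-1 0.004 0 0 0 0 0; -1 0 0 0 0 0 0; -1 0.004 0 0 0 0 0; -1 0 0 0 0 0 0; -1 0 0 0 0 0 0",
)

```text
clock: 13.45
eef_pos: [512.1, -383.9, 27.1]
orientation: [-0.435, -0.557, -0.435, 0.557]
wrist_force: [-6.1, 3.2, 14.4]
gripper_width: 23.7
```

Fingertips touch the floor. Release, lift and check.

>>> carry_out(
  deltas="-1 -0.006 0 0 0 0 0; -1 0 0 0 0 0 0; -0.2 0 0 0 0 0 0; -0.2 0 0 0 0 0 0; -0.2 0 0 0 0 0 0",
)

```text
clock: 13.87
eef_pos: [512.1, -383.8, 26.7]
orientation: [0.435, 0.557, 0.435, -0.557]
wrist_force: [-0.3, -0.1, 0.7]
gripper_width: 34.5
```

>>> carry_out(
  deltas="-0.2 0 0 0 0 0 0; -0.2 -0.05 0 0 0 0 0; -0.2 -0.1 0 0 0 0 0; -0.2 -0.1 0 0 0 0 0; -0.2 -0.1 0 0 0 0 0",
)

```text
clock: 14.28
eef_pos: [511.5, -383.3, 167.4]
orientation: [-0.435, -0.557, -0.436, 0.557]
wrist_force: [0.5, -0.1, 0.6]
gripper_width: 34.1
```

```bash
python3 - <<'E'
from h import *
C,im,d=look("w6",["long1_c","short2_c"])
plan([575.2,208.1,160],102.1)
E
```

```text
tcp [ 515.  -386.1  172.6] zyaw -104.0 tilt [ 0.008 -0.007 -1.   ] F [ 0.3  0.2 -0.7] w 34.1 t 14.43 j1,j6 [-0.68  1.13]
turn x total share -5.7 then shift share total [ 0.0295  0.4584 -1.4209] rows>= 14.3
```

View pics/w6.png

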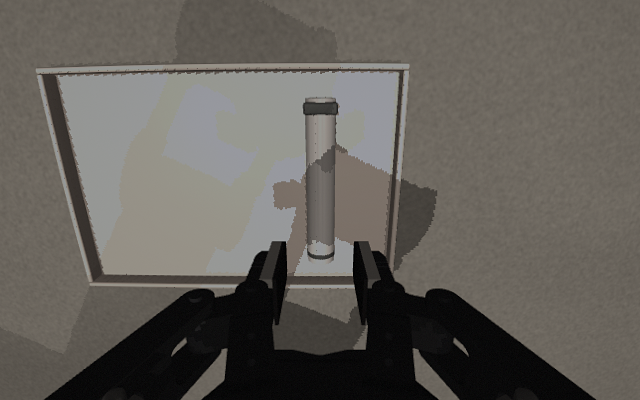

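The first torch lies flat in the tray at columns 305–336. Next is station −62.

>>> carry_out(
  deltas="0 0 -0.0137 -0.098 0 0 0; 0 0 -0.0137 -0.098 0 0 0; 0 0 -0.0137 -0.098 0 0 0; 0 0 -0.0137 -0.098 0 0 0; 0 0 -0.0137 -0.098 0 0 0",
)

```text
clock: 14.85
eef_pos: [531.7, -185.0, 165.0]
orientation: [-0.434, -0.557, -0.436, 0.558]
wrist_force: [0.3, -0.2, -0.3]
gripper_width: 42.7
```

>>> carry_out(
  deltas="0 0 -0.0137 -0.098 0 0 0; 0 0 -0.0137 -0.098 0 0 0; 0 0 -0.0137 -0.098 0 0 0; 0 0 -0.0137 -0.098 0 0 0; 0 0 -0.0137 -0.098 0 0 0",
)

```text
clock: 15.27
eef_pos: [552.5, 11.8, 165.1]
orientation: [-0.435, -0.557, -0.436, 0.558]
wrist_force: [0.7, 0.2, 0.1]
gripper_width: 42.7
```

>>> carry_out(
  deltas="0 0 -0.0137 -0.098 0 0 0; 0 0 -0.0137 -0.098 0 0 0; 0 0 -0.0137 -0.098 0 0 0; 0 0 -0.0137 -0.098 0 0 0; 0 0 -0.0137 -0.098 0 0 0",
)

```text
clock: 15.68
eef_pos: [573.4, 208.3, 164.9]
orientation: [-0.435, -0.556, -0.436, 0.558]
wrist_force: [1.0, 0.4, 0.4]
gripper_width: 42.8
```

>>> carry_out(
  deltas="0 0 0 0 -0.95 0 0; 0 0 0 0 -0.95 0 0; 0 0 0 0 -0.95 0 0; 0 0 0 0 -0.95 0 0; 0 0 0 0 -0.95 0 0",
)

```text
clock: 16.1
eef_pos: [573.4, 206.6, 164.6]
orientation: [0.533, 0.463, 0.534, -0.465]
wrist_force: [-0.2, 0.4, -0.1]
gripper_width: 42.4
```

>>> carry_out(
  deltas="0 0 0 0 -0.94 0 0; 0 0 0 0 0 0 0; 0 0 0 0 0 0 0; 0 0 0 0 0 0 0; 0 0 0 0 0 0 0",
)

```text
clock: 16.52
eef_pos: [574.4, 206.5, 166.2]
orientation: [0.549, 0.445, 0.55, -0.445]
wrist_force: [-0.5, -0.2, 0.2]
gripper_width: 42.5
```

```bash
cat >> h.py <<'E'
def stations(sts,o=(562,269),yaw=12.1):
    C=cam("wrist"); im,d=env.get_image("wrist"); P=mpts(C,np.ones_like(d,bool),d); y=np.radians(yaw)
    X=(P[:,0]-o[0])*np.cos(y)+(P[:,1]-o[1])*np.sin(y); Y=-(P[:,0]-o[0])*np.sin(y)+(P[:,1]-o[1])*np.cos(y)
    for st in sts:
        k=(abs(Y-st)<20)&(abs(X)<95)&(P[:,2]>60)&(P[:,2]<75)
        if k.sum()<300: print(st,"empty"); continue
        t=k&(P[:,2]>np.percentile(P[k,2],60)); a=np.polyfit(X[t],Y[t],1)
        print(st,"n",k.sum(),"x",np.percentile(X[k],[1,99]).round(1),"ymid",np.polyval(a,0).round(1),"slope",a[0].round(3),"top",np.percentile(P[k,2],95).round(1))
    return im
E
python3 - <<'E'
from h import *
stations([124,62,0,-62,-124])
plan([575.2,207.9,66],102.1)
E
```

```text
124 n 6507 x [-72.5  73.7] ymid 124.9 slope -0.012 top 70.6
62 n 1018 x [-35.7  36.6] ymid 68.9 slope 0.009 top 73.9
0 n 924 x [-35.5  37.3] ymid 3.5 slope -0.025 top 73.9
-62 n 6683 x [-72.2  74.4] ymid -62.3 slope 0.002 top 70.5
-124 n 4670 x [-45.8  50.5] ymid -125.4 slope 0.023 top 71.5
tcp [574.5 206.6 166.5] zyaw -78.0 tilt [-0.001 -0.    -1.   ] F [ 0.3  0.3 -0.4] w 42.8 t 16.57 j1,j6 [0.3  1.67]
turn x total share -0.02 then shift share total [ 0.2512  0.0025 -0.0029] rows>= 2.4
```

>>> carry_out(
  deltas="0 0.08 0.002 -0.003 0 0 0; 0 0.08 0 0 0 0 0; 0 0.06 0 0 0 0 0; 0 0.035 0 0 0 0 0; 0 0 0 0 0 0 0",
)

```text
clock: 16.98
eef_pos: [572.2, 207.0, 60.8]
orientation: [0.548, 0.443, 0.551, -0.447]
wrist_force: [-0.7, -1.0, -0.4]
gripper_width: 42.5
```

>>> carry_out(
  deltas="-1 0 0 0 0 0 0; -1 0 0 0 0 0 0; -1 0 0 0 0 0 0; -1 0 0 0 0 0 0; -1 0 0 0 0 0 0",
  force=80,
)

```text
clock: 17.4
eef_pos: [576.1, 208.0, 66.1]
orientation: [0.55, 0.445, 0.549, -0.444]
wrist_force: [0.6, -1.3, -1.6]
gripper_width: 23.2
```

>>> carry_out(
  deltas="-1 -0.015 0 0 0 0 0; -1 -0.015 0 0 0 0 0; -1 -0.025 0 0 0 0 0; -1 -0.05 0 0 0 0 0; -1 -0.07 0 0 0 0 0",
)

```text
clock: 17.82
eef_pos: [573.7, 207.9, 134.7]
orientation: [0.549, 0.444, 0.551, -0.446]
wrist_force: [0.2, 0.7, -2.2]
gripper_width: 23.9
```

>>> carry_out(
  deltas="-1 -0.08 0 0 0 0 0; -1 0 0 0 0.95 0 0; -1 0 0 0 0.95 0 0; -1 0 0 0 0.95 0 0; -1 0 0 0 0 0 0",
)

```text
clock: 18.23
eef_pos: [576.1, 208.7, 169.6]
orientation: [0.496, 0.506, 0.495, -0.504]
wrist_force: [-0.0, -0.3, -2.9]
gripper_width: 23.1
```

```bash
python3 - <<'E'
from h import *
im=stations([-62,-124]); cv2.imwrite("pics/w7.png",im[:,:,::-1])
plan([531.5,-300.7,165],-104)
E
```

```text
-62 empty
-124 n 4841 x [-47.1  50.5] ymid -125.1 slope 0.011 top 72.0
tcp [575.9 208.6 169. ] zyaw -90.9 tilt [ 0.003  0.001 -1.   ] F [ 1.1 -0.2 -1.3] w 23.5 t 18.28 j1,j6 [0.31 1.89]
turn x total share 2.86 then shift share total [0.0089 0.2003 1.2622] rows>= 12.3
```

View pics/w7.png

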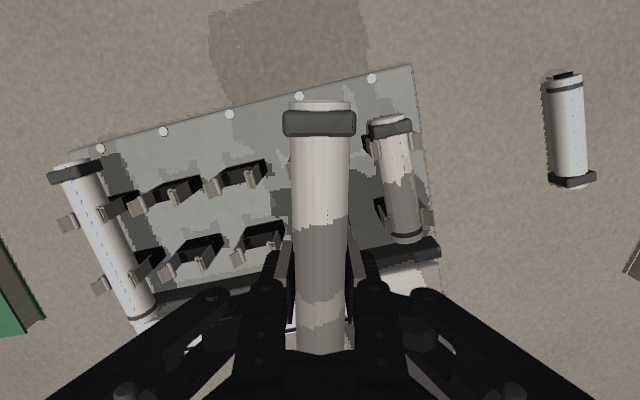

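Held level, with the short torch undisturbed. Carrying it to the tray centre.

>>> carry_out(
  deltas="-1 0 0 0 0.95 0 0; -1 0 0 0 0.95 0 0; -1 0 0 0 0.95 0 0; -1 0 0.0154 0.097 0 0 0; -1 0 0.0154 0.097 0 0 0",
)

```text
clock: 18.7
eef_pos: [568.8, 130.9, 167.9]
orientation: [0.437, 0.557, 0.437, -0.555]
wrist_force: [0.4, -1.4, -2.2]
gripper_width: 23.2
```

>>> carry_out(
  deltas="-1 0 0.0154 0.097 0 0 0; -1 0 0.0154 0.097 0 0 0; -1 0 0.0154 0.097 0 0 0; -1 0 0.0154 0.097 0 0 0; -1 0 0.0154 0.097 0 0 0",
)

```text
clock: 19.12
eef_pos: [551.0, -67.5, 167.9]
orientation: [0.436, 0.557, 0.435, -0.556]
wrist_force: [0.8, -0.0, -2.9]
gripper_width: 23.4
```

>>> carry_out(
  deltas="-1 0 0.0154 0.097 0 0 0; -1 0 0.0154 0.097 0 0 0; -1 0 0.0154 0.097 0 0 0; -1 0 0.0154 0.097 0 0 0; -1 0 0.0154 0.097 0 0 0",
)

```text
clock: 19.53
eef_pos: [533.7, -263.5, 167.9]
orientation: [0.436, 0.557, 0.435, -0.557]
wrist_force: [0.7, 0.9, -2.2]
gripper_width: 23.3
```

>>> carry_out(
  deltas="-1 0 0.0154 0.097 0 0 0; -1 0 0 0 0 0 0; -1 0 0 0 0 0 0; -1 0.09 0 0 0 0 0; -1 0.09 0 0 0 0 0",
)

```text
clock: 19.95
eef_pos: [533.5, -301.7, 98.2]
orientation: [0.438, 0.558, 0.433, -0.556]
wrist_force: [-0.1, -0.4, -2.0]
gripper_width: 23.3
```

>>> carry_out(
  deltas="-1 0.09 0 0 0 0 0; -1 0.06 0 0 0 0 0; -1 0 0 0 0 0 0; -1 0 0 0 0 0 0; -1 0 0 0 0 0 0",
)

```text
clock: 20.37
eef_pos: [531.7, -300.4, 36.6]
orientation: [0.436, 0.557, 0.435, -0.557]
wrist_force: [-0.1, 0.9, -1.3]
gripper_width: 23.5
```

```bash
python3 - <<'E'
from h import *
plan([531.5,-300.7,27],-104)
E
```

```text
tcp [ 531.7 -300.4   36.6] zyaw -104.0 tilt [ 0.002 -0.001 -1.   ] F [-0.1  0.9 -1.3] w 23.5 t 20.37 j1,j6 [-0.56  1.26]
turn x total share 0.01 then shift share total [ 0.0239 -0.0003  0.0007] rows>= 0.2
```

>>> carry_out(
  deltas="-1 0.008 0 0 0 0 0; -1 0.006 0 0 0 0 0; -1 0.004 0 0 0 0 0; -1 0 0 0 0 0 0; -1 0 0 0 0 0 0",
)

```text
clock: 20.78
eef_pos: [530.6, -300.9, 28.2]
orientation: [0.435, 0.558, 0.435, -0.557]
wrist_force: [-0.1, 0.2, -0.6]
gripper_width: 23.5
```

>>> carry_out(
  deltas="-1 0.004 0 0 0 0 0; -1 0 0 0 0 0 0; -1 0 0 0 0 0 0; -1 0 0 0 0 0 0; -1 0 0 0 0 0 0",
)

```text
clock: 21.2
eef_pos: [530.8, -301.0, 27.3]
orientation: [0.435, 0.558, 0.435, -0.557]
wrist_force: [-1.4, 1.6, 5.8]
gripper_width: 23.3
```

>>> carry_out(
  deltas="-0.2 -0.002 0 0 0 0 0; -0.2 0 0 0 0 0 0; -0.2 0 0 0 0 0 0; -0.2 0 0 0 0 0 0; -0.2 -0.05 0 0 0 0 0",
)

```text
clock: 21.62
eef_pos: [527.3, -298.9, 42.9]
orientation: [-0.432, -0.556, -0.438, 0.558]
wrist_force: [-0.7, 0.2, -0.3]
gripper_width: 34.4
```

>>> carry_out(
  deltas="-0.2 -0.1 0 0 0 0 0; -0.2 -0.1 0 0 0 0 0; -0.2 -0.1 0 0 0 0 0; 0 0 -0.024 -0.099 0 0 0; 0 0 -0.024 -0.099 0 0 0",
)

```text
clock: 22.03
eef_pos: [533.8, -221.4, 171.6]
orientation: [0.437, 0.56, 0.431, -0.557]
wrist_force: [0.1, 0.9, 0.2]
gripper_width: 42.5
```

>>> carry_out(
  deltas="0 0 -0.024 -0.099 0 0 0; 0 0 -0.024 -0.099 0 0 0; 0 0 -0.024 -0.099 0 0 0; 0 0 -0.024 -0.099 0 0 0; 0 0 -0.024 -0.099 0 0 0",
)

```text
clock: 22.45
eef_pos: [532.1, -13.7, 166.9]
orientation: [0.435, 0.558, 0.435, -0.557]
wrist_force: [1.5, 0.0, -0.2]
gripper_width: 42.8
```

>>> carry_out(
  deltas="0 0 -0.024 -0.099 0 0 0; 0 0 -0.024 -0.099 0 0 0; 0 0 -0.024 -0.099 0 0 0; 0 0 -0.024 -0.099 0 0 0; 0 0 -0.024 -0.099 0 0 0",
)

```text
clock: 22.87
eef_pos: [533.7, 190.2, 166.9]
orientation: [0.435, 0.558, 0.435, -0.557]
wrist_force: [0.7, -0.0, 0.5]
gripper_width: 42.4
```

>>> carry_out(
  deltas="0 0 -0.024 -0.099 0 0 0; 0 0 -0.024 -0.099 0 0 0; 0 0 -0.024 -0.099 0 0 0; 0 0 -0.024 -0.099 0 0 0; 0 0 -0.024 -0.099 0 0 0",
)

```text
clock: 23.28
eef_pos: [535.2, 394.0, 166.6]
orientation: [-0.435, -0.557, -0.435, 0.557]
wrist_force: [1.6, -0.1, 0.9]
gripper_width: 42.4
```

>>> carry_out(
  deltas="0 0 0 0 -0.95 0 0; 0 0 0 0 -0.95 0 0; 0 0 0 0 -0.95 0 0; 0 0 0 0 -0.95 0 0; 0 0 0 0 -0.95 0 0",
)

```text
clock: 23.7
eef_pos: [535.3, 392.1, 166.3]
orientation: [0.533, 0.464, 0.534, -0.464]
wrist_force: [0.4, 0.1, -0.8]
gripper_width: 42.4
```

>>> carry_out(
  deltas="0 0 0 0 -0.94 0 0; 0 0 0 0 0 0 0; 0 0 0 0 0 0 0; 0 0 0 0 0 0 0; 0 0 0 0 0 0 0",
)

```text
clock: 24.12
eef_pos: [535.6, 391.9, 166.8]
orientation: [0.549, 0.445, 0.549, -0.445]
wrist_force: [-0.6, 0.6, -0.5]
gripper_width: 42.7
```

```bash
python3 - <<'E'
from h import *
stations([124,-124])
plan([535.9,390.8,65],102.1)
C=cam("top"); im,d=env.get_image("top"); cv2.imwrite("pics/top2.png",im[:,:,::-1])
P=mpts(C,np.ones_like(d,bool),d); y=np.radians(-14);o=(531,-301)
X=(P[:,0]-o[0])*np.cos(y)+(P[:,1]-o[1])*np.sin(y); Y=-(P[:,0]-o[0])*np.sin(y)+(P[:,1]-o[1])*np.cos(y)
for yy in(-85,0):
    k=(abs(X)<94)&(abs(Y-yy)<40)&(P[:,2]>15)&(P[:,2]<60); print(yy,rect(np.c_[X,Y][k]),np.percentile(P[k,2],[50,95]))
E
```

```text
124 n 6633 x [-72.7  73.5] ymid 123.6 slope 0.002 top 70.6
-124 n 2824 x [-48.   47.9] ymid -117.9 slope 0.139 top 68.9
tcp [535.6 391.9 166.8] zyaw -78.0 tilt [-0. -0. -1.] F [-1.1 -0.1 -0. ] w 42.6 t 24.17 j1,j6 [0.59 1.96]
turn x total share -0.03 then shift share total [2.546e-01 2.000e-04 2.800e-03] rows>= 2.4
-85 (array([  1.4, -82.4]), array([152.4,  28. ]), 0.1) [28.76147663 34.52358255]
0 (array([0.8, 1.5]), array([151.8,  27.6]), 0.3) [28.86985103 34.86361487]
```

>>> carry_out(
  deltas="0 0.08 0 0.004 0 0 0; 0 0.08 0 0 0 0 0; 0 0.06 0 0 0 0 0; 0 0.035 0 0 0 0 0; 0 0 0 0 0 0 0",
)

```text
clock: 24.63
eef_pos: [533.3, 388.5, 60.5]
orientation: [0.549, 0.442, 0.55, -0.448]
wrist_force: [-1.2, -0.8, -0.4]
gripper_width: 42.8
```

>>> carry_out(
  deltas="-1 0 0 0 0 0 0; -1 0 0 0 0 0 0; -1 0 0 0 0 0 0; -1 0 0 0 0 0 0; -1 0 0 0 0 0 0",
  force=80,
)

```text
clock: 25.05
eef_pos: [536.7, 390.2, 66.0]
orientation: [0.55, 0.445, 0.549, -0.444]
wrist_force: [1.0, -4.8, -1.3]
gripper_width: 23.6
```

>>> carry_out(
  deltas="-1 -0.015 0 0 0 0 0; -1 -0.015 0 0 0 0 0; -1 -0.025 0 0 0 0 0; -1 -0.05 0 0 0 0 0; -1 -0.07 0 0 0 0 0",
)

```text
clock: 25.47
eef_pos: [534.8, 390.4, 134.9]
orientation: [0.549, 0.444, 0.55, -0.446]
wrist_force: [0.7, 0.2, -1.5]
gripper_width: 23.6
```

>>> carry_out(
  deltas="-1 -0.08 0 0 0 0 0; -1 0 0 0 0.95 0 0; -1 0 0 0 0.95 0 0; -1 0 0 0 0.95 0 0; -1 0 0 0 0 0 0",
)

```text
clock: 25.88
eef_pos: [536.7, 391.8, 170.1]
orientation: [0.495, 0.507, 0.495, -0.503]
wrist_force: [-0.3, 0.1, -1.8]
gripper_width: 23.2
```

```bash
python3 - <<'E'
from h import *
im=stations([124,-124]); cv2.imwrite("pics/w8.png",im[:,:,::-1])
plan([551.6,-218.5,165],-104)
E
```

```text
124 empty
-124 n 2352 x [-48.1  50.3] ymid -113.9 slope 0.057 top 71.0
tcp [536.6 391.5 169.5] zyaw -90.9 tilt [ 0.003  0.003 -1.   ] F [ 0.6  0.3 -2. ] w 23.7 t 25.93 j1,j6 [0.59 2.18]
turn x total share 2.85 then shift share total [0.0082 0.4054 1.4708] rows>= 14.6
```

View pics/w8.png

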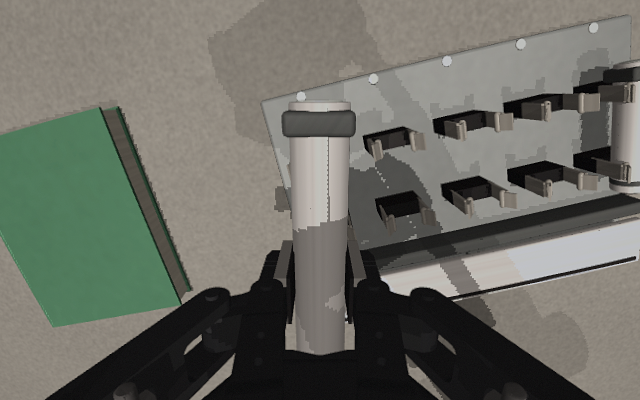

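The third is held level. Carrying it to tray y = +85.

>>> carry_out(
  deltas="-1 0 0 0 0.95 0 0; -1 0 0 0 0.95 0 0; -1 0 0 0 0.95 0 0; -1 0 0.0253 0.092 0 0 0; -1 0 0.0253 0.092 0 0 0",
)

```text
clock: 26.35
eef_pos: [537.9, 315.5, 168.0]
orientation: [0.436, 0.557, 0.437, -0.555]
wrist_force: [1.0, -1.5, -2.0]
gripper_width: 23.4
```

>>> carry_out(
  deltas="-1 0 0.0253 0.092 0 0 0; -1 0 0.0253 0.092 0 0 0; -1 0 0.0253 0.092 0 0 0; -1 0 0.0253 0.092 0 0 0; -1 0 0.0253 0.092 0 0 0",
)

```text
clock: 26.77
eef_pos: [542.1, 122.1, 168.1]
orientation: [0.436, 0.558, 0.435, -0.556]
wrist_force: [0.4, 0.4, -1.4]
gripper_width: 23.5
```

>>> carry_out(
  deltas="-1 0 0.0253 0.092 0 0 0; -1 0 0.0253 0.092 0 0 0; -1 0 0.0253 0.092 0 0 0; -1 0 0.0253 0.092 0 0 0; -1 0 0.0253 0.092 0 0 0",
)

```text
clock: 27.18
eef_pos: [546.5, -69.1, 168.2]
orientation: [0.436, 0.558, 0.435, -0.556]
wrist_force: [0.1, -1.0, -1.9]
gripper_width: 23.2
```

>>> carry_out(
  deltas="-1 0 0.0253 0.092 0 0 0; -1 0 0.0253 0.092 0 0 0; -1 0 0.0253 0.092 0 0 0; -1 0 0.0253 0.092 0 0 0; -1 0 0 0 0 0 0",
)

```text
clock: 27.6
eef_pos: [550.4, -226.8, 168.6]
orientation: [0.436, 0.558, 0.432, -0.558]
wrist_force: [1.2, 0.7, -0.9]
gripper_width: 23.4
```

```bash
python3 - <<'E'
from h import *
plan([551.6,-218.5,36],-104)
C,im,d=look("w9",[])
E
```

```text
tcp [ 550.4 -226.8  168.6] zyaw -104.2 tilt [ 0.004 -0.005 -1.   ] F [ 1.2  0.7 -0.9] w 23.4 t 27.6 j1,j6 [-0.43  1.39]
turn x total share -0.05 then shift share total [ 0.3314 -0.0037 -0.022 ] rows>= 3.2
```

View pics/w9.png

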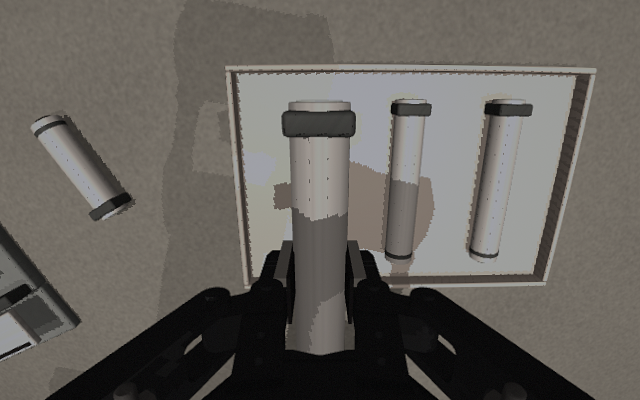

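The tray holds two torches lying flat at columns 405 and 500, and the slot below the gripper is free. Lowering.

>>> carry_out(
  deltas="-1 0 0 0 0 0 0; -1 0.09 0 0 0 0 0; -1 0.09 0 0 0 0 0; -1 0.09 0 0 0 0 0; -1 0.06 0 0 0 0 0",
)

```text
clock: 28.07
eef_pos: [548.0, -217.4, 32.1]
orientation: [-0.435, -0.557, -0.437, 0.557]
wrist_force: [-1.3, 0.7, -2.4]
gripper_width: 23.6
```

>>> carry_out(
  deltas="-1 0 0 0 0 0 0; -1 0.008 0 0 0 0 0; -1 0.006 0 0 0 0 0; -1 0.004 0 0 0 0 0; -1 0 0 0 0 0 0",
)

```text
clock: 28.48
eef_pos: [550.3, -220.0, 28.9]
orientation: [0.436, 0.558, 0.434, -0.557]
wrist_force: [1.0, -0.5, -1.9]
gripper_width: 23.5
```

>>> carry_out(
  deltas="-1 0 0 0 0 0 0; -1 0.004 0 0 0 0 0; -1 0 0 0 0 0 0; -1 0 0 0 0 0 0; -1 0 0 0 0 0 0",
)

```text
clock: 28.9
eef_pos: [550.3, -220.3, 28.5]
orientation: [0.435, 0.558, 0.434, -0.557]
wrist_force: [-3.6, 3.2, 9.4]
gripper_width: 23.4
```

>>> carry_out(
  deltas="-0.2 -0.002 0 0 0 0 0; -0.2 0 0 0 0 0 0; -0.2 0 0 0 0 0 0; -0.2 0 0 0 0 0 0; -0.2 -0.05 0 0 0 0 0",
)

```text
clock: 29.32
eef_pos: [546.2, -218.8, 43.1]
orientation: [-0.432, -0.556, -0.437, 0.559]
wrist_force: [-1.7, 0.4, -0.9]
gripper_width: 34.3
```

>>> carry_out(
  deltas="-0.2 -0.1 0 0 0 0 0; -0.2 -0.1 0 0 0 0 0; -0.2 -0.1 0 0 0 0 0; -0.2 0 0 0 0 0 0; -0.2 0 0 0 0 0 0",
)

```text
clock: 29.73
eef_pos: [552.0, -221.3, 170.9]
orientation: [0.437, 0.559, 0.432, -0.556]
wrist_force: [0.1, -0.0, -0.6]
gripper_width: 34.3
```

```bash
python3 - <<'E'
from h import *
plan([457,246.5,165],102.1)
for c in ("wrist","top"):
  C=cam(c); im,d=env.get_image(c); cv2.imwrite(f"pics/{c}10.png",im[:,:,::-1])
  P=mpts(C,np.ones_like(d,bool),d); y=np.radians(-14);o=(531,-301)
  X=(P[:,0]-o[0])*np.cos(y)+(P[:,1]-o[1])*np.sin(y); Y=-(P[:,0]-o[0])*np.sin(y)+(P[:,1]-o[1])*np.cos(y)
  for yy in(-85,0,85):
    k=(abs(X)<94)&(abs(Y-yy)<30)&(P[:,2]>15)&(P[:,2]<60)
    if k.sum()>50: print(c,yy,rect(np.c_[X,Y][k]),np.percentile(P[k,2],[50,95]).round(1))
E
```

```text
tcp [ 552.  -221.3  170.9] zyaw -104.1 tilt [ 0.007 -0.003 -1.   ] F [ 0.1 -0.  -0.6] w 34.3 t 29.73 j1,j6 [-0.42  1.39]
turn x total share -5.72 then shift share total [ 0.0133  0.0128 -1.1934] rows>= 11.4
wrist -85 (array([  0.1, -85.2]), array([153.7,  28.4]), 0.6) [29.2 32.5]
wrist 0 (array([ 0.4, -0.7]), array([151.3,  27.8]), 0.3) [29.4 32.6]
wrist 85 (array([-0.4, 83.4]), array([ 28. , 150.4]), 88.3) [29.7 32.6]
top -85 (array([ 18.7, -82.7]), array([105.1,  26.6]), 1.5) [29.2 33.8]
top 0 (array([-1.3, -2.4]), array([40.2, 26. ]), 16.0) [29.8 35.3]
top 85 (array([-0.8, 85.3]), array([ 26.4, 151.2]), 88.7) [28.9 33.8]
```

View pics/wrist10.png

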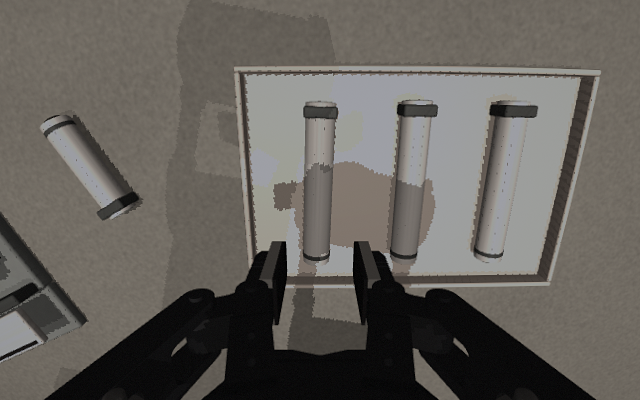

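All three lie flat and separate in the tray, with the loose short torch outside at the left. Back to the bar, turning on the way, for the second press.

>>> carry_out(
  deltas="-1 0 -0.0424 -0.0896 0 0 0; -1 0 -0.0424 -0.0896 0 0 0; -1 0 -0.0424 -0.0896 0 0 0; -1 0 -0.0424 -0.0896 0 0 0; -1 0 -0.0424 -0.0896 0 0 0",
)

```text
clock: 30.25
eef_pos: [508.4, -24.1, 164.0]
orientation: [-0.433, -0.557, -0.436, 0.559]
wrist_force: [1.0, 0.2, 0.3]
gripper_width: 0.3
```

>>> carry_out(
  deltas="-1 0 -0.0424 -0.0896 0 0 0; -1 0 -0.0424 -0.0896 0 0 0; -1 0 -0.0424 -0.0896 0 0 0; -1 0 -0.0424 -0.0896 0 0 0; -1 0 -0.0424 -0.0896 0 0 0",
)

```text
clock: 30.67
eef_pos: [469.8, 170.0, 164.3]
orientation: [-0.434, -0.556, -0.435, 0.559]
wrist_force: [0.8, 0.0, -0.2]
gripper_width: 0.3
```

>>> carry_out(
  deltas="-1 0 -0.0424 -0.0896 0 0 0; -1 0 -0.0424 -0.0896 0 0 0; -1 0 0 0 -0.95 0 0; -1 0 0 0 -0.95 0 0; -1 0 0 0 -0.95 0 0",
)

```text
clock: 31.08
eef_pos: [454.7, 247.0, 163.9]
orientation: [-0.496, -0.501, -0.498, 0.505]
wrist_force: [0.7, 0.7, 0.8]
gripper_width: 0.2
```

>>> carry_out(
  deltas="-1 0 0 0 -0.95 0 0; -1 0 0 0 -0.95 0 0; -1 0 0 0 -0.95 0 0; -1 0 0 0 0 0 0; -1 0 0 0 0 0 0",
)

```text
clock: 31.5
eef_pos: [455.6, 246.0, 164.7]
orientation: [0.549, 0.444, 0.55, -0.447]
wrist_force: [-0.5, -0.1, -0.6]
gripper_width: -0.1
```

```bash
python3 - <<'E'
from h import *
plan([457,246.5,79],102.1)
barfit()
E
```

```text
tcp [455.6 246.  164.7] zyaw -78.1 tilt [-0.004 -0.002 -1.   ] F [-0.5 -0.1 -0.6] w -0.1 t 31.5 j1,j6 [0.45 1.81]
turn x total share -0.04 then shift share total [ 0.2143  0.0045 -0.0008] rows>= 2.1
swing -0.012 rock 0.0 n 17063 17099 z 46.0
```

>>> carry_out(
  deltas="-1 0.09 0.003 0 0 0 0; -1 0.09 0 0 0 0 0; -1 0.025 0 0 0 0 0; -1 0 0 0 0 0 0; -1 0 0 0 0 0 0",
)

```text
clock: 32.02
eef_pos: [457.7, 246.6, 84.6]
orientation: [0.549, 0.444, 0.55, -0.446]
wrist_force: [0.6, -0.0, -0.0]
gripper_width: 0.3
```

>>> carry_out(
  deltas="-1 0.015 0 0 0 0 0; -1 0.015 0 0 0 0 0; -1 0.015 0 0 0 0 0; -1 0.01 0 0 0 0 0; -1 0 0 0 0 0 0",
)

```text
clock: 32.43
eef_pos: [458.6, 247.3, 63.8]
orientation: [0.55, 0.445, 0.55, -0.445]
wrist_force: [-3.2, -0.1, 9.1]
gripper_width: 0.2
```

>>> carry_out(
  deltas="-1 0.006 0 0 0 0 0; -1 0.004 0 0 0 0 0; -1 0 0 0 0 0 0; -1 0 0 0 0 0 0; -1 0 0 0 0 0 0",
)

```text
clock: 32.85
eef_pos: [458.7, 247.4, 62.6]
orientation: [0.55, 0.445, 0.55, -0.445]
wrist_force: [-9.0, -3.3, 25.3]
gripper_width: -0.1
```

```bash
python3 - <<'E'
from h import *
barfit()
E
```

```text
swing 0.284 rock -0.008 n 29474 30747 z 40.3
```

Down evenly. Holding about 1.7 s more, then release and lift clear.

>>> carry_out(
  deltas="-1 0 0 0 0 0 0; -1 0 0 0 0 0 0; -1 0 0 0 0 0 0; -1 0 0 0 0 0 0; -1 0 0 0 0 0 0",
)

```text
clock: 33.37
eef_pos: [458.7, 247.4, 62.6]
orientation: [0.55, 0.445, 0.55, -0.445]
wrist_force: [-9.4, -3.5, 24.4]
gripper_width: 0.0
```

>>> carry_out(
  deltas="-1 0 0 0 0 0 0; -1 0 0 0 0 0 0; -1 0 0 0 0 0 0; -1 0 0 0 0 0 0; -1 0 0 0 0 0 0",
)

```text
clock: 33.78
eef_pos: [458.7, 247.4, 62.6]
orientation: [0.55, 0.445, 0.55, -0.445]
wrist_force: [-9.9, -3.6, 25.5]
gripper_width: 0.2
```

>>> carry_out(
  deltas="-1 0 0 0 0 0 0; -1 0 0 0 0 0 0; -1 0 0 0 0 0 0; -1 0 0 0 0 0 0; -1 0 0 0 0 0 0",
)

```text
clock: 34.2
eef_pos: [458.7, 247.5, 62.6]
orientation: [0.55, 0.445, 0.55, -0.445]
wrist_force: [-9.2, -3.2, 24.8]
gripper_width: -0.1
```

>>> carry_out(
  deltas="-1 0 0 0 0 0 0; -1 0 0 0 0 0 0; -1 0 0 0 0 0 0; -1 0 0 0 0 0 0; -1 0 0 0 0 0 0",
)

```text
clock: 34.62
eef_pos: [458.7, 247.4, 62.6]
orientation: [0.55, 0.445, 0.55, -0.445]
wrist_force: [-8.8, -3.8, 24.5]
gripper_width: -0.4
```

>>> carry_out(
  deltas="-1 -0.05 0 0 0 0 0; -1 -0.08 0 0 0 0 0; -1 -0.08 0 0 0 0 0; -1 -0.08 0 0 0 0 0; -1 -0.08 0 0 0 0 0",
)

```text
clock: 35.03
eef_pos: [457.9, 246.8, 208.5]
orientation: [0.55, 0.445, 0.55, -0.445]
wrist_force: [0.4, 0.8, -0.4]
gripper_width: -0.1
```

>>> carry_out(
  deltas="-1 0 0 0 0 0 0; -1 0 0 0 0 0 0; -1 0 0 0 0 0 0; -1 0 0 0 0 0 0; -1 0 0 0 0 0 0",
)

```text
clock: 35.45
eef_pos: [456.9, 246.3, 204.8]
orientation: [0.549, 0.444, 0.55, -0.446]
wrist_force: [0.3, -0.1, -0.5]
gripper_width: 0.1
```

```bash
python3 - <<'E'
from h import *
barfit(); stations([-124]); plan([457,246,200],102)
im,d=env.get_image("scene"); cv2.imwrite("pics/s3.png",im[:,:,::-1])
E
```

```text
swing -0.011 rock 0.0 n 13090 13122 z 46.0
-124 n 4397 x [-49.5  38.5] ymid -126.2 slope -0.007 top 72.0
tcp [457.4 246.5 205.5] zyaw -78.0 tilt [-0.002 -0.001 -1.   ] F [ 0.8  0.8 -0.5] w 0.2 t 35.6 j1,j6 [0.45 1.81]
turn x total share 0.0 then shift share total [ 0.0137 -0.0012  0.001 ] rows>= 0.1
```

View pics/s3.png

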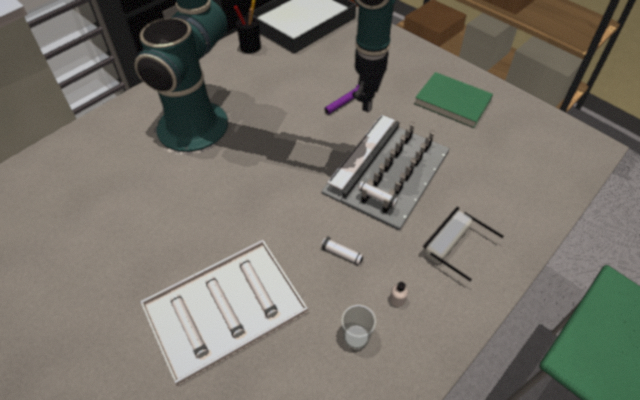

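The scene is as wanted: three long torches in the tray (about (187,325), (224,306) and (258,288)), the short one still clipped at (376,193), and the loose short at (342,250). The bar is up and the bystanders are unmoved. Handing in.

```bash
python3 -c "
from bench import env
print(env.finish_job())"
```

```text
the job is handed in; nothing more can be done
None
```

The job is done and handed in at about 36 s; no verdict was reported.

**What I did:**
- I pressed the stop bar fully down twice, measuring a swing of about 0.29 and then 0.28 rad. Rocking was about −0.01 rad both times. Each press was held for roughly 2 s.
- Between the presses I pulled the three long torches from stations +124, 0 and −62 and laid them flat in the tray. There was no long torch on the table: the only loose one measured about 100 mm, so it was the short one.

**Last checks:**
- **Bar:** it is up and level, with a measured swing of about −0.01 rad.
- **Tray:** all three torches lie flat at tray y of about −85, 0 and +84 mm. Their tops are about 32 mm above the table.
- **Left alone:** the short torch is still in its clips, the loose short one is still on the table outside the tray, and the dropper, beaker and goggles look unmoved. The gripper is clear at about 205 mm.

**What disagreed:**
- The scene and top cameras differed by a few millimetres, so I positioned by the wrist camera.
- The wrist network missed the first torch once it lay in the tray, so I checked the placings by depth and by eye.
- The first torch dropped about 5 mm onto the tray floor, because the fingertips touched the floor first. I gripped the other two higher.

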